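# Close up and lock a row of slide magazines

## Robot

A 6-joint arm with a two-finger parallel gripper is mounted at the origin on the work surface. World frame = base frame: x ahead of the robot, y to its left, z up, the work surface at z = 0. Lengths are in m, angles in rad, forces in N, time in s.
With the tool pointing down it reaches from about 0.35 to 0.975 m from the base axis. Payload 4.9 kg.
Tool frame: the origin (TCP) lies midway between the tips of the shut fingers; the grasp point (between the pads) lies behind it (manip.grasp_offset is the y of the grasp point in the tool frame, in m); y points along the fingers, z is the direction in which the jaws open and shut, and the axes are right-handed (so a half turn about y gives the same grasp; the last joint's range is limited). The gripper opens to 85 mm and grips with 20 to 120 N. Pads are 22 mm wide; open, the fingers measure 114 mm over their backs; the gripper's body (76 mm by 85 mm) begins 54 mm behind the grasp point. The pads swing forward as they close: fully open they stand 13 mm farther back than shut.
Start: joints at [-0.119, 0.053, 1.613, -0, 1.476, -0.119], TCP at [0.625, 0, 0.231] pointing down, gripper open.
Joint ranges: [-3.01, 3.01], [-1.01, 2.22], [0.06, 2.58], [-1.02, 4.17], [0.09, 2.62], [-3.14, 3.14]. Speed limits (rad/s): [2.57, 2.57, 3.14, 3.14, 3.14, 3.14].

## Interface

Orientations are given as a unit quaternion [w, x, y, z].
In Python, from plant import manip gives the robot as it stands. The module is installed in compiled form; this text tells all that it offers.
- The arm moves only by the shell command python3 -m jog 'ROWS'. ROWS is a JSON object of lists of equal length, an entry for each row: "offset": the shift along the world's x, y, z in units of 50 mm (1.0 is 50 mm), a list of three; "angular": the turn, a rotation vector about the world's x, y, z in units of 6 degrees (1.0 is 6 degrees), a list of three; "jaw": the finger opening in mm, from 0 to 85.4. In form: {"offset": [[tx, ty, tz], ...], "angular": [[ax, ay, az], ...], "jaw": [jaw, ...]}. A call has 1 to 12 rows; each row shifts and turns the commanded pose from where the row before left it; what a row does not reach is not made up. A row lasts 1/10 s, in which the tool goes at most 50 mm and 8.59 degrees, less where a joint would pass 70% of its speed; a pose out of reach is approached as far as the arm can. A call is refused whole if a number of a shift passes 1 or a number of a turn 1, either way. A call with a gripper value outside its range is refused whole. The fingers move at their own pace and stop on an object; the grip force is fixed at half the most. Time passes only in rows, so rows that do not move let the fingers close. It gives the time, the measured TCP pose, the force and the opening at its end, in the units of the state.
- manip.state(): the state, without advancing time (a new reading comes with each control period).
- manip.grab_frame(name): name is "scene" or "side" or "wrist"; returns the picture (420x560x3 uint8, blue, green, red); there is no depth.
- manip.camera_model(name): a dict with "fx", "fy", "cx", "cy" (pixels), "rvec" (rotation vector, rad) and "tvec" (3), from world to camera coordinates, as OpenCV has them; the wrist camera has in their place "mount" (4x4, takes a point from camera to tool coordinates, whose origin is the TCP and whose axes are the tool frame's). Camera axes: x right, y down, z forward; pixel columns grow to the right and rows downward; lengths in m; the calibration is good to about 2 mm. A picture is of the moment at which its call begins: read the wrist's pose just before it. camera_model takes no time and is no camera call.
- manip.job_done(): hands the job in, once; it reports no verdict.
The state is a dict: "time": time; "joint_pos": joint angles; "joint_vel": joint speeds; "joint_efforts": joint torques, N m; "tool_pos": TCP position; "tool_rot": TCP orientation; "contact_force": force on the tool from outside, world axes, zero at the start; "ft_torque": the same for the moment, N m; "gripper_width": opening from 0.0 (shut) to 1.0 (fully open).
Only numpy, scipy, OpenCV 4.12 (cv2) and the standard library are available. Lean on these libraries where they do the work, as an engineer would, in place of code of your own. Each camera call takes 0.05 s, during which the arm holds its last target.

## Task

Get the slide carrier ready for the scanner: first slide the magazine that stands apart in the carrier along its channel until it is flush against the one at the end stop, then fetch the loose magazine from the bench, stand it in the channel's free space and butt it flush against the other two so that no gap is left in the row. Then lock the row: squeeze the release button in the grip of the carrier's lever, swing the lever fully down and let go so that the button springs back out. Keep the magazines upright and leave everything else on the bench where it is.

Things in the scene. Friction and masses are not known exactly. Their poses are not given: they have to be found in the camera images.
- carrier: Aluminium carrier fixed to the bench: base plate 72 mm (x) by 275 mm (y) by 8 mm. Origin on the bench under the channel's centre line; y runs along the channel, z up. Channel: floor 8 mm above the bench, 45 mm wide between two rails (8 mm thick, tops 19 mm above the bench). End stop at the +y end, lever at the -y end.
- stop_face (a point): Foot of the end stop's inner face, on the channel floor (carrier y = +133.5 mm, z = 8 mm); the stop's top is 58 mm above the bench. With all three magazines flush against it, their centres lie at carrier y = +103.5, +43.5 and -16.5 mm, and the row ends at -46.5 mm.
- toe_tip (a point): Tip of the lever's steel toe (10 mm thick), 52 mm from the pivot, moving with the lever. Lever up: low in the channel, reaching to carrier y = -79 mm, so the free space begins there. Lever down: at y = -49 mm, about 2 mm behind the finished row, holding it closed.
- mag_end_mid (a point): Slide magazine: white plastic block 40 mm (its x, across) by 60 mm (its y, along the row) by 60 mm tall, flat sides, ends of glass slides showing 8 mm above its top; 0.15 to 0.31 kg. The point is its centre, 30 mm above its underside. This one already stands against the carrier's end stop.
- mag_mid_mid (a point): Slide magazine: white plastic block 40 mm (its x, across) by 60 mm (its y, along the row) by 60 mm tall, flat sides, ends of glass slides showing 8 mm above its top; 0.15 to 0.31 kg. The point is its centre, 30 mm above its underside. This one stands in the carrier's channel, apart from the first by a gap of 20 to 60 mm.
- mag_loose_mid (a point): Slide magazine: white plastic block 40 mm (its x, across) by 60 mm (its y, along the row) by 60 mm tall, flat sides, ends of glass slides showing 8 mm above its top; 0.15 to 0.31 kg. The point is its centre, 30 mm above its underside. This one stands loose on the bench, on the robot's side of the carrier.
- lever_pivot (a point): The lever's pivot, 60 mm above the bench at carrier y = -100 mm; axes parallel to the carrier's. The lever swings about x between two cheeks (30 mm wide overall in x, carrier y -124 to -84 mm, 74 mm tall). A steel quadrant plate stands beside it at x = 16 to 26 mm, within 57 mm of the pivot.
- lever_grip (a point): Centre of the lever's black grip and of its button, 115 mm from the pivot, moving with the lever. The grip is 62 mm long, 16 mm thick in carrier x, 18 mm the other way. On its +x side the grey release button (44 by 13 mm) stands 7 mm proud: 23 mm together, x -8 to +15 mm. Pinching across x pushes the button in and holds the grip.
- lock_lever (a joint): Lever angle, rad: 0 = up, 65 degrees above level, leaning to carrier -y; 1.0 = fully down, 8 degrees above level. At angle q the grip is at pivot + 115 mm * (0, -cos(1.134-q), sin(1.134-q)) in carrier axes. Locked near 0 unless the button is held in; locks again past 0.95 when the button comes out. Friction 0.2 N m holds it where left.
- release (a joint): Travel of the release button in m: 0 = out, 0.006 = fully in; spring 2 N at first, 5 N fully in. The lever is free when it is in by more than about 0.0045.
- jar: Bystander: square glass staining jar with a white lid, 56 mm square, 92 mm tall; origin under its centre.
- slide_box: Bystander: flat cardboard and white slide box, 36 by 80 by 22 mm (x, y, z); origin under its centre.
- oil_bottle: Bystander: small amber dropper bottle, 32 mm across, 75 mm tall, beyond the carrier; origin under its centre.
- dish: Bystander: clear round dish, 90 mm across, 16 mm tall, beyond the carrier; origin under its centre.
- tally: Bystander: round steel hand counter, 48 mm across, 34 mm tall, to the left; origin under its centre.
- weight_block: Bystander: steel press block with a small knob, 50 by 90 by 50 mm, to the right; origin under its centre.

How it is judged:
By the outcome, as a careful person would: the job done as asked, in the order asked, and still so for the second after the job is handed in, with the robot touching nothing.
It also fails if it takes over 54 s, if anything falls off the work surface, if the arm or the gripper's body presses on something with over 40 N, if the wrist force passes 120 N, or if a joint passes its speed limit or range.

## Working session

There is one attempt and no reset: what is moved stays moved. The work goes in short steps, Python scripts to look and compute and a shell command to move; the robot and the scene stay as the last step left them, time stands still between calls to the robot, and variables do not carry over. Pictures are saved under pics/ and viewed, and the job is handed in when it is done.

```bash
mkdir -p pics; ls; cat > h.py <<'E'
import numpy as np, cv2
from plant import manip
def cam(n):
    m=manip.camera_model(n)
    K=np.array([[m['fx'],0,m['cx']],[0,m['fy'],m['cy']],[0,0,1.]])
    return K,cv2.Rodrigues(np.array(m['rvec'],float))[0],np.array(m['tvec'],float).ravel()
def qR(q):
    from scipy.spatial.transform import Rotation as R
    return R.from_quat([q[1],q[2],q[3],q[0]]).as_matrix()
def wcam(s):
    m=manip.camera_model('wrist')
    K=np.array([[m['fx'],0,m['cx']],[0,m['fy'],m['cy']],[0,0,1.]])
    T=np.eye(4);T[:3,:3]=qR(s['tool_rot']);T[:3,3]=s['tool_pos']
    W=np.linalg.inv(T@np.array(m['mount']))
    return K,W[:3,:3],W[:3,3]
def ray(c,uv,z):
    K,R,t=c
    d=R.T@np.linalg.inv(K)@np.array([uv[0],uv[1],1.]); o=-R.T@t
    return o+d*(z-o[2])/d[2]
def proj(c,P):
    K,R,t=c; p=K@(R@np.array(P,float)+t); return p[:2]/p[2]
E
python3 - <<'E'
from h import *
s=manip.state();print(s, manip.grasp_offset)
for n in ['scene','side','wrist']:
    cv2.imwrite(f'pics/{n}0.png',manip.grab_frame(n))
for n in ['scene','side']:
    K,R,t=cam(n);print(n,K[0,0],-R.T@t,R[2])
K,R,t=wcam(s);print(K[0,0],-R.T@t,R)
print(qR(s['tool_rot']))
E
```

```text
pics
{'time': 0.0, 'joint_pos': array([-1.19026964e-01,  5.33530145e-02,  1.61430671e+00, -4.50689672e-06,
        1.47598688e+00, -1.18998627e-01]), 'joint_vel': array([ 0.00031149,  0.00028829, -0.00145428, -0.00053627, -0.00037805,
       -0.00011586]), 'joint_efforts': array([ 2.70554956e-04, -3.93670499e+01, -3.70175600e+01, -1.62778279e-04,
        6.93513779e-03, -6.06393527e-06]), 'tool_pos': array([6.24374999e-01, 5.70459014e-05, 2.30057802e-01]), 'tool_rot': array([ 0.49954263, -0.50044289,  0.50057656, -0.49943687]), 'contact_force': array([0.15353845, 0.47057629, 1.27134105]), 'ft_torque': array([ 0.03378008,  0.04309103, -0.02551129]), 'gripper_width': 0.9998438298289477} -0.0187
scene 476.1402096510006 [1.1276685  0.54971267 0.88979176] [-0.4923001  -0.49584437 -0.71538729]
side 496.8945639111445 [0.1921827  0.89590007 0.8099481 ] [ 0.32717176 -0.74333876 -0.58344334]
317.3901207301098 [0.62354186 0.07485262 0.3725978 ] [[ 9.99999268e-01  4.25731030e-04 -1.13262938e-03]
 [ 7.37731324e-04 -9.56470946e-01  2.91826636e-01]
 [-9.59087441e-04 -2.91827258e-01 -9.56470560e-01]]
[[-2.81500727e-05 -2.03994993e-03  9.99997919e-01]
 [-9.99999971e-01  2.39443615e-04 -2.76616764e-05]
 [-2.39386688e-04 -9.99997891e-01 -2.03995662e-03]]
```

View pics/scene0.png

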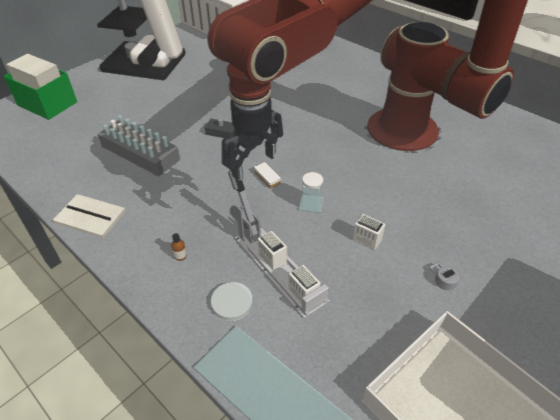

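View pics/side0.png

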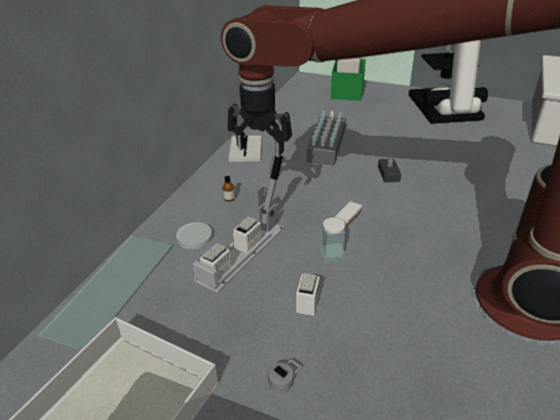

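View pics/wrist0.png

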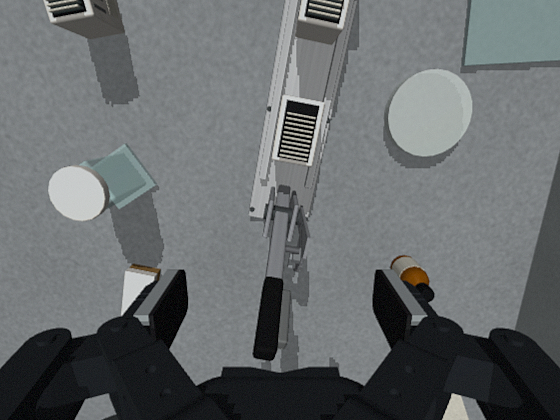

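```bash
python3 - <<'E'
import cv2
w=cv2.imread('pics/wrist0.png'); cv2.imwrite('pics/w0a.png',cv2.resize(w[0:230,220:400],None,fx=2.6,fy=2.6,interpolation=2)*1)
s=cv2.imread('pics/scene0.png'); cv2.imwrite('pics/s0a.png',cv2.resize(s[170:320,220:400],None,fx=4,fy=4,interpolation=2))
s=cv2.imread('pics/side0.png'); cv2.imwrite('pics/d0a.png',cv2.resize(s[140:320,180:360],None,fx=3.3,fy=3.3,interpolation=2))
E
```

```text
(no output)
```

View pics/w0a.png

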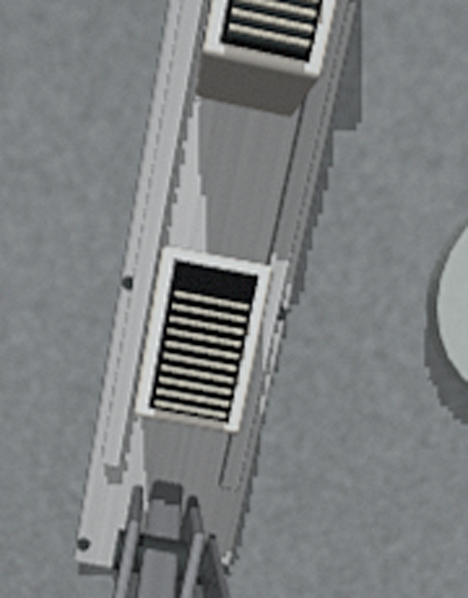

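View pics/s0a.png

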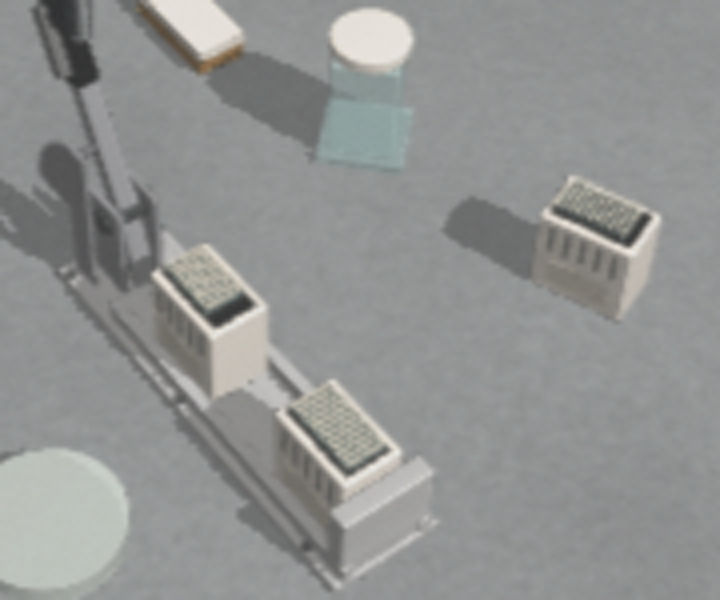

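View pics/d0a.png

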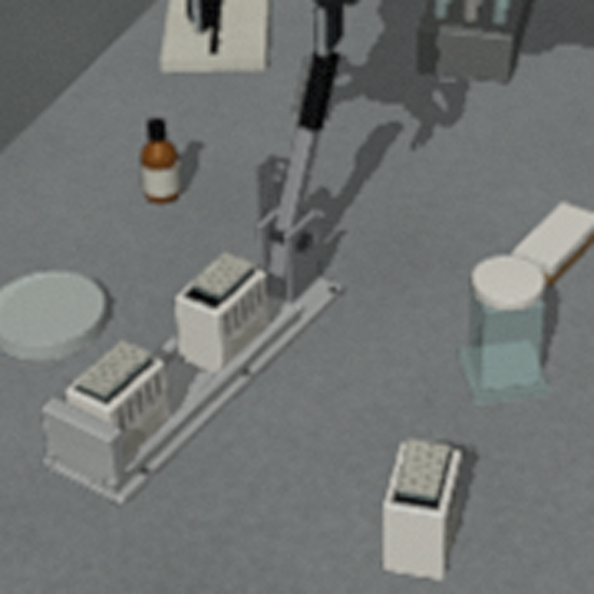

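```bash
python3 - <<'E'
from h import *
s=manip.state();c=wcam(s)
f=lambda p:(220+p[0]/2.6,p[1]/2.6)
P=[ray(c,f(p),.068) for p in [(172,248),(270,266),(236,430),(137,413)]]
P=np.array(P);print(P.round(4),P.mean(0)); 
for i in range(4): print(np.linalg.norm(P[i]-P[(i+1)%4]))
d=P[0]-P[3];print(np.degrees(np.arctan2(d[0],d[1])));d=P[1]-P[2];print(np.degrees(np.arctan2(d[0],d[1])))
print('base corner',ray(c,f((80,568)),.008),ray(c,f((228,572)),.008))
print('rail left', [ray(c,f(p),.019) for p in [(108,470),(178,0)]])
print('mag end front', [ray(c,f(p),.068) for p in [(205,50),(318,74)]])
cs=cam('scene');g=lambda p:(220+p[0]/4,170+p[1]/4)
cd=cam('side');k=lambda p:(180+p[0]/3.3,140+p[1]/3.3)
print('scene mid',[ray(cs,g(p),.068).round(4) for p in [(153,277),(205,243),(268,303),(213,328)]])
print('scene end',[ray(cs,g(p),.068).round(4) for p in [(277,413),(333,380),(402,450),(345,490)]])
print('scene loose',[ray(cs,g(p),.060).round(4) for p in [(537,217),(572,177),(662,215),(628,255)]])
print('side loose',[ray(cd,k(p),.060).round(4) for p in [(383,498),(400,440),(461,447),(445,512)]])
print('side mid',[ray(cd,k(p),.068).round(4) for p in [(176,295),(225,252),(268,267),(217,312)]])
print('side end',[ray(cd,k(p),.068).round(4) for p in [(68,388),(122,343),(166,360),(113,400)]])
print('scene stop outer base', [ray(cs,g(p),.008).round(4) for p in [(335,588),(437,522)]])
print('stop top', [ray(cs,g(p),.058).round(4) for p in [(340,518),(433,466),(423,458),(330,510)]])
E
```

```text
[[0.6291 0.0935 0.068 ]
 [0.6633 0.0877 0.068 ]
 [0.6531 0.0305 0.068 ]
 [0.6166 0.0367 0.068 ]] [0.6405455  0.06210626 0.068     ]
0.03471975034004361
0.058051222386562906
0.037019489554229304
0.058171415213638986
12.391087470888909
10.12585841287565
base corner [ 0.58834543 -0.04226812  0.008     ] [ 0.65711443 -0.04417459  0.008     ]
rail left [array([0.60275055, 0.00598957, 0.019     ]), array([0.63167828, 0.18309411, 0.019     ])]
mag end front [array([0.63946507, 0.15400238, 0.068     ]), array([0.67662567, 0.14708427, 0.068     ])]
scene mid [array([0.6563, 0.0352, 0.068 ]), array([0.6179, 0.0389, 0.068 ]), array([0.6258, 0.0953, 0.068 ]), array([0.6596, 0.0853, 0.068 ])]
scene end [array([0.6779, 0.1497, 0.068 ]), array([0.6412, 0.1569, 0.068 ]), array([0.6507, 0.2129, 0.068 ]), array([0.6897, 0.2076, 0.068 ])]
scene loose [array([0.4658, 0.1614, 0.06  ]), array([0.4259, 0.1572, 0.06  ]), array([0.4149, 0.2135, 0.06  ]), array([0.4539, 0.217 , 0.06  ])]
side loose [array([0.4525, 0.2129, 0.06  ]), array([0.4609, 0.1601, 0.06  ]), array([0.4217, 0.1516, 0.06  ]), array([0.4124, 0.2099, 0.06  ])]
side mid [array([0.6614, 0.0865, 0.068 ]), array([0.6504, 0.027 , 0.068 ]), array([0.6128, 0.0321, 0.068 ]), array([0.6253, 0.0932, 0.068 ])]
side end [array([0.6843, 0.203 , 0.068 ]), array([0.6725, 0.1482, 0.068 ]), array([0.6355, 0.1531, 0.068 ]), array([0.65  , 0.2024, 0.068 ])]
scene stop outer base [array([0.7074, 0.2189, 0.008 ]), array([0.6391, 0.2321, 0.008 ])]
stop top [array([0.6989, 0.2127, 0.058 ]), array([0.6416, 0.227 , 0.058 ]), array([0.6413, 0.22  , 0.058 ]), array([0.6988, 0.2058, 0.058 ])]
```

```bash
python3 -m jog '{"offset":[[0,0.2,0.4],[0.1,0.4,0.4],[0.2,0.4,0.4],[0,0.2,0.2],[0,0,0],[0,0,0]],"angular":[[0,0,-0.4],[0,0,-0.5],[0,0,-0.5],[0,0,-0.35],[0,0,0],[0,0,0]],"jaw":[85,85,85,85,85,85]}'; python3 - <<'E'
from h import *
s=manip.state();print(s['tool_pos'],qR(s['tool_rot']))
w=manip.grab_frame('wrist');cv2.imwrite('pics/w1.png',w)
import pickle;pickle.dump(dict(s),open('s1.pkl','wb'))
cv2.imwrite('pics/w1a.png',cv2.resize(w[:,170:400],None,fx=1.4,fy=1.4,interpolation=2))
E
```

```text
time: 0.75
tool_pos: [0.6397, 0.0599, 0.3006]
tool_rot: [0.452, -0.453, 0.544, -0.543]
contact_force: [-0.4, 0.7, 0.1]
gripper_width: 0.996
[0.6397311  0.05986659 0.3005874 ] [[-1.81175903e-01 -8.51629428e-04  9.83450338e-01]
 [-9.83450578e-01 -3.54808171e-04 -1.81176255e-01]
 [ 5.03231246e-04 -9.99999574e-01 -7.73252762e-04]]
```

View pics/w1.png

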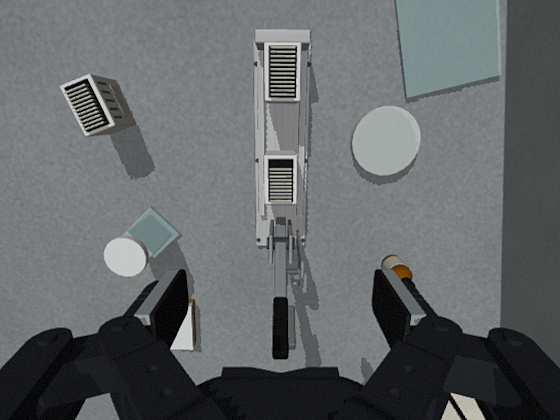

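```bash
python3 - <<'E'
import cv2
w=cv2.imread('pics/w1.png')
a=cv2.resize(w[20:140,240:330],None,fx=6.5,fy=5,interpolation=2);cv2.imwrite('pics/w1b.png',cv2.resize(w[22:142,235:335],None,fx=5,fy=5,interpolation=2))
cv2.imwrite('pics/w1c.png',cv2.resize(w[142:262,235:335],None,fx=5,fy=5,interpolation=2))
cv2.imwrite('pics/w1d.png',cv2.resize(w[60:150,50:150],None,fx=6,fy=6,interpolation=2))
E
```

```text
(no output)
```

View pics/w1b.png

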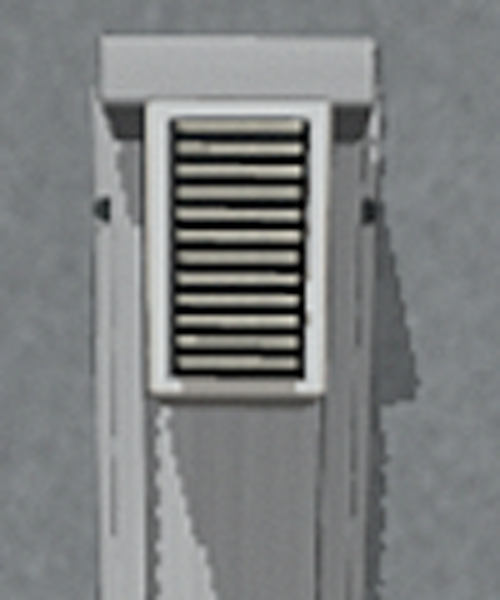

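View pics/w1c.png

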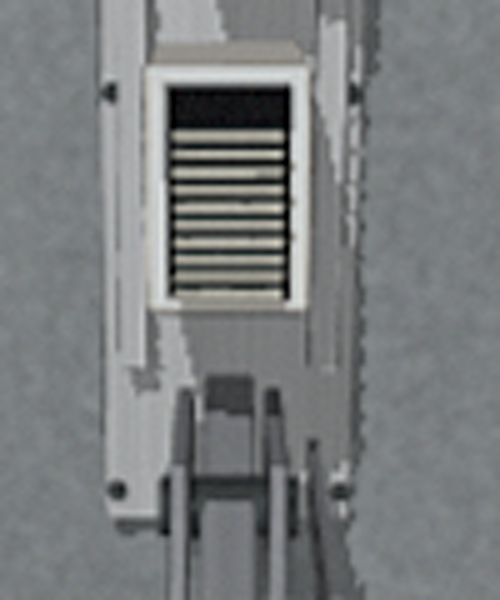

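View pics/w1d.png

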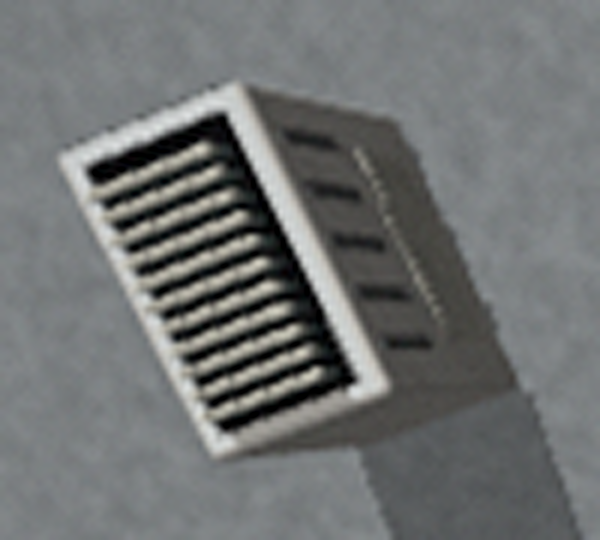

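```bash
cat > m1.py <<'E'
from h import *
import pickle
s=pickle.load(open('s1.pkl','rb'));c=wcam(s)
def f(p,ox,oy,k): return (ox+(p[0]+.5)/k-.5, oy+(p[1]+.5)/k-.5)
def pr(name,pts,z,ox,oy,k):
    P=np.array([ray(c,f(p,ox,oy,k),z) for p in pts]);print(name,P[:,:2].round(4).tolist(),'mean',P.mean(0)[:2].round(4))
    for i in range(len(P)-1):
        d=P[i+1]-P[i]; print('   len %.4f ang(x towards y) %.2f'%(np.linalg.norm(d),np.degrees(np.arctan2(d[1],d[0]))))
    return P
pr('end',[(146,100),(331,100),(325,392),(150,392)],.068,235,22,5)
pr('mid',[(147,67),(312,67),(308,309),(150,309)],.068,235,142,5)
pr('stop',[(100,37),(377,37),(375,102),(102,102)],.058,235,22,5)
pr('baseL',[(95,90)],.008,235,22,5);pr('baseL2',[(106,518),(352,518)],.008,235,142,5)
pr('loose',[(58,155),(240,82),(390,390),(215,460)],.060,50,60,6)
pr('pivotcheek top',[(176,470),(280,470)],.074,235,142,5)
E
python3 m1.py
```

```text
end [[0.6494, 0.2116], [0.6879, 0.2045], [0.6772, 0.1472], [0.6389, 0.1542]] mean [0.6633 0.1794]
   len 0.0392 ang(x towards y) -10.41
   len 0.0583 ang(x towards y) -100.62
   len 0.0390 ang(x towards y) 169.59
mid [[0.6264, 0.0949], [0.6643, 0.0879], [0.6537, 0.0303], [0.6157, 0.0373]] mean [0.64   0.0626]
   len 0.0386 ang(x towards y) -10.41
   len 0.0586 ang(x towards y) -100.46
   len 0.0387 ang(x towards y) 169.59
stop [[0.6419, 0.2274], [0.7006, 0.2166], [0.6982, 0.2043], [0.6398, 0.215]] mean [0.6701 0.2158]
   len 0.0597 ang(x towards y) -10.41
   len 0.0126 ang(x towards y) -100.81
   len 0.0594 ang(x towards y) 169.59
baseL [[0.637, 0.2285]] mean [0.637  0.2285]
baseL2 [[0.5846, -0.0385], [0.6561, -0.0516]] mean [ 0.6203 -0.0451]
   len 0.0727 ang(x towards y) -10.42
loose [[0.4148, 0.2115], [0.4527, 0.2173], [0.4619, 0.1598], [0.4238, 0.1533]] mean [0.4383 0.1855]
   len 0.0384 ang(x towards y) 8.72
   len 0.0583 ang(x towards y) -80.94
   len 0.0386 ang(x towards y) -170.42
pivotcheek top [[0.6145, -0.003], [0.64, -0.0076]] mean [ 0.6273 -0.0053]
   len 0.0258 ang(x towards y) -10.42
```

```bash
python3 -m jog '{"offset":[[0,0.05,-0.5],[0,0,-0.9],[0,0,-0.9],[0,0,-0.9],[0,0,-0.8],[0,0,-0.6],[0,0,-0.5],[0,0,-0.27],[0,0,0]],"angular":[[0,0,-0.03],[0,0,0],[0,0,0],[0,0,0],[0,0,0],[0,0,0],[0,0,0],[0,0,0],[0,0,0]],"jaw":[85,85,85,85,85,85,85,85,85]}'; python3 - <<'E'
from h import *
cs=[cv2.imread if 0 else manip.grab_frame(n) for n in ('scene','side')]
cv2.imwrite('pics/s2.png',np.hstack([cv2.resize(cs[0][150:320,200:360],None,fx=2.4,fy=2.4),cv2.resize(cs[1][150:320,180:340],None,fx=2.4,fy=2.4)]))
cv2.imwrite('pics/sc2.png',cs[0]);cv2.imwrite('pics/sd2.png',cs[1])
E
```

```text
time: 1.7
tool_pos: [0.6374, 0.0619, 0.0294]
tool_rot: [0.449, -0.453, 0.546, -0.543]
contact_force: [0.3, 0.4, 0.4]
gripper_width: 0.99
```

View pics/s2.png

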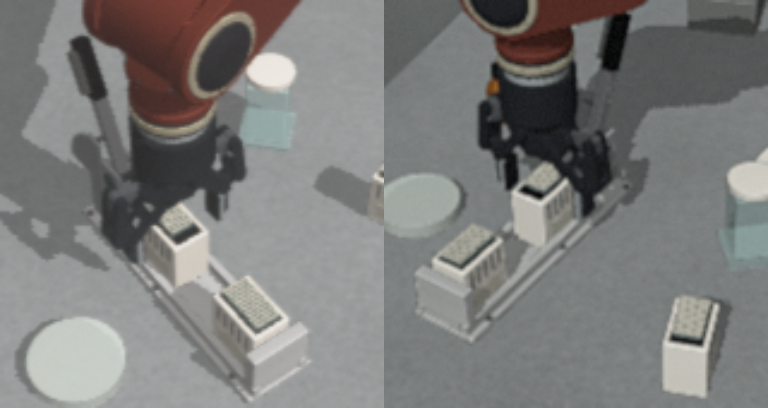

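```bash
python3 -m jog '{"offset":[[0.06,0,0.04],[0,0,0],[0,0,0],[0,0,0],[0,0,0],[0,0,0],[0,0,0]],"angular":[[0,0,0],[0,0,0],[0,0,0],[0,0,0],[0,0,0],[0,0,0],[0,0,0]],"jaw":[85,50,30,30,30,30,30]}'
```

```text
time: 2.5
tool_pos: [0.6434, 0.0626, 0.0356]
tool_rot: [-0.452, 0.451, -0.544, 0.545]
contact_force: [-0.3, 0.3, 5.1]
gripper_width: 0.46
```

```bash
python3 -m jog '{"offset":[[0.037,0.197,0],[0.037,0.197,0],[0.037,0.197,0],[0.037,0.197,0],[0.037,0.197,0],[0,0,0]],"angular":[[0,0,0],[0,0,0],[0,0,0],[0,0,0],[0,0,0],[0,0,0]],"jaw":[30,30,30,30,30,30]}'
```

```text
time: 3.1
tool_pos: [0.6533, 0.1124, 0.0356]
tool_rot: [-0.452, 0.451, -0.544, 0.545]
contact_force: [1.6, -0.1, 5.4]
gripper_width: 0.461
```

```bash
python3 -m jog '{"offset":[[0.015,0.079,0],[0.015,0.079,0],[0,0,0]],"angular":[[0,0,0],[0,0,0],[0,0,0]],"jaw":[30,30,30]}';python3 -m jog '{"offset":[[0.007,0.04,0],[0,0,0]],"angular":[[0,0,0],[0,0,0]],"jaw":[30,30]}'
```

```text
time: 3.4
tool_pos: [0.6546, 0.1189, 0.0356]
tool_rot: [-0.452, 0.451, -0.544, 0.545]
contact_force: [0.1, -2.8, 5.1]
gripper_width: 0.459
time: 3.6
tool_pos: [0.655, 0.1206, 0.0357]
tool_rot: [-0.451, 0.451, -0.543, 0.545]
contact_force: [0.4, -3.8, 6.2]
gripper_width: 0.464
```

```bash
python3 -m jog '{"offset":[[0.007,0.04,0],[0,0,0]],"angular":[[0,0,0],[0,0,0]],"jaw":[30,30]}';python3 -m jog '{"offset":[[0.007,0.04,0],[0,0,0],[0,0,0]],"angular":[[0,0,0],[0,0,0],[0,0,0]],"jaw":[30,30,30]}'
```

```text
time: 3.8
tool_pos: [0.6551, 0.121, 0.0357]
tool_rot: [-0.45, 0.452, -0.543, 0.546]
contact_force: [-1.3, -8.6, 7.2]
gripper_width: 0.459
time: 4.1
tool_pos: [0.655, 0.121, 0.0357]
tool_rot: [-0.449, 0.453, -0.543, 0.546]
contact_force: [-4.1, -16.2, 9.2]
gripper_width: 0.459
```

```bash
python3 -m jog '{"offset":[[0,0,0],[0,0,0],[0,0,0],[0,0,0.6],[0,0,0.9],[0,-0.2,0.9],[0,-0.2,0.9],[0,0,0.5],[0,0,0]],"angular":[[0,0,0],[0,0,0],[0,0,0],[0,0,0],[0,0,0],[0,0,0],[0,0,0],[0,0,0],[0,0,0]],"jaw":[65,65,75,85,85,85,85,85,85]}'; python3 - <<'E'
from h import *
import pickle
s=manip.state();w=manip.grab_frame('wrist');cv2.imwrite('pics/w3.png',w);pickle.dump(dict(s),open('s3.pkl','wb'))
E
```

```text
time: 5.0
tool_pos: [0.6573, 0.1062, 0.231]
tool_rot: [-0.454, 0.448, -0.542, 0.546]
contact_force: [0.7, 1.2, -0.4]
gripper_width: 0.998
```

View pics/w3.png

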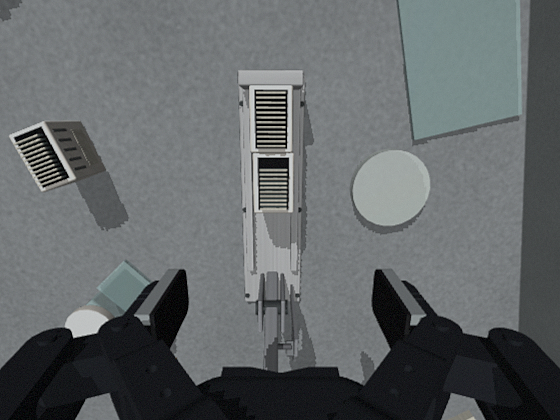

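```bash
python3 - <<'E'
import cv2
w=cv2.imread('pics/w3.png')
cv2.imwrite('pics/w3b.png',cv2.resize(w[60:220,225:325],None,fx=4,fy=4,interpolation=2))
cv2.imwrite('pics/w3d.png',cv2.resize(w[110:200,0:100],None,fx=6,fy=6,interpolation=2))
E
```

```text
(no output)
```

View pics/w3b.png

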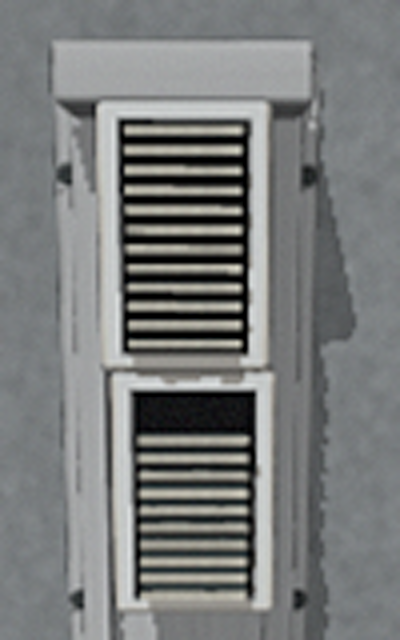

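View pics/w3d.png

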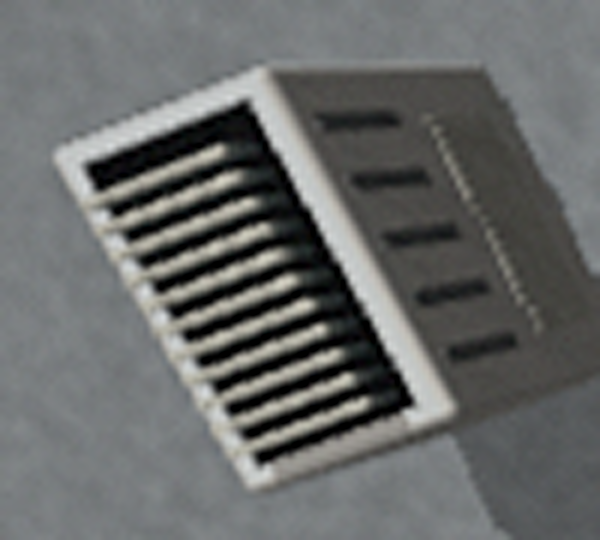

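```bash
sed -i 's/^pr(.*//; s/^s=pick.*/import sys\ns=pickle.load(open(sys.argv[1],"rb"));c=wcam(s)/' m1.py; cat >> m1.py <<'E'
E
python3 - s3.pkl <<'E'
exec(open('m1.py').read())
pr('loose',[(52,155),(268,65),(458,412),(252,490)],.060,0,110,6)
pr('end',[(97,100),(268,100),(267,366),(104,366)],.068,225,60,4)
pr('mid',[(112,373),(275,373),(271,607),(117,607)],.068,225,60,4)
pr('stopinner',[(52,105),(314,105)],.058,225,60,4)
print(s['tool_pos'],qR(s['tool_rot']))
E
```

```text
loose [[0.4146, 0.2111], [0.4535, 0.2177], [0.4625, 0.16], [0.424, 0.1539]] mean [0.4387 0.1857]
   len 0.0394 ang(x towards y) 9.71
   len 0.0584 ang(x towards y) -81.16
   len 0.0389 ang(x towards y) -170.95
end [[0.6498, 0.2122], [0.6874, 0.2052], [0.677, 0.1473], [0.639, 0.1545]] mean [0.6633 0.1798]
   len 0.0383 ang(x towards y) -10.57
   len 0.0588 ang(x towards y) -100.25
   len 0.0387 ang(x towards y) 169.31
mid [[0.6405, 0.1526], [0.6785, 0.1454], [0.6676, 0.0884], [0.6296, 0.0957]] mean [0.6541 0.1205]
   len 0.0387 ang(x towards y) -10.69
   len 0.0580 ang(x towards y) -100.92
   len 0.0386 ang(x towards y) 169.19
stopinner [[0.6387, 0.2141], [0.6983, 0.203]] mean [0.6685 0.2085]
   len 0.0606 ang(x towards y) -10.58
[0.65734803 0.10615498 0.23100579] [[-1.84909443e-01  9.93349666e-03  9.82705359e-01]
 [-9.82751668e-01  9.46578250e-04 -1.84927725e-01]
 [-2.76718646e-03 -9.99950214e-01  9.58712915e-03]]
```

```bash
python3 -m jog '{"offset":[[-0.5,0.2,0],[-0.8,0.3,0],[-0.9,0.3,0],[-0.9,0.3,0],[-0.8,0.3,0],[-0.47,0.19,0],[0,0,0],[0,0,0]],"angular":[[0,0,0.5],[0,0,0.6],[0,0,0.6],[0,0,0.6],[0,0,0.5],[0,0,0.5],[0,0,0],[0,0,0]],"jaw":[85,85,85,85,85,85,85,85]}'; python3 - <<'E'
from h import *
s=manip.state();w=manip.grab_frame('wrist');cv2.imwrite('pics/w4.png',w)
print(s['tool_pos'],qR(s['tool_rot']).round(4))
E
```

```text
time: 5.85
tool_pos: [0.4354, 0.1853, 0.2229]
tool_rot: [-0.538, 0.539, -0.459, 0.458]
contact_force: [0.4, 0.3, 0.2]
gripper_width: 0.995
[0.43536738 0.18534752 0.22292281] [[ 1.592e-01 -2.300e-03  9.872e-01]
 [-9.872e-01 -7.000e-04  1.592e-01]
 [ 3.000e-04 -1.000e+00 -2.400e-03]]
```

View pics/w4.png

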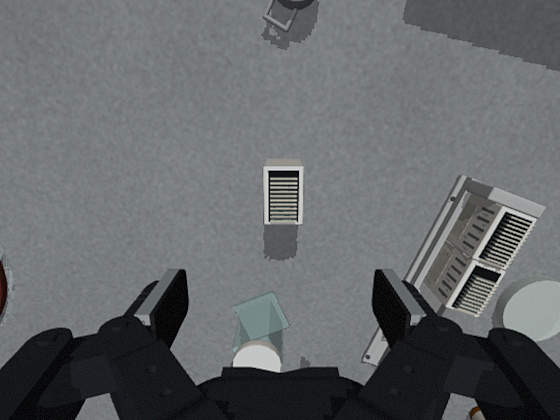

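```bash
python3 - <<'E'
from h import *
c=wcam(manip.state())
for p in [(264,167),(302,165),(302,223),(264,224)]: print(ray(c,p,.06))
print('jar base',[ray(c,p,0.0).round(3) for p in [(233,306),(273,292),(290,328)]],'lid', ray(c,(257,358),.092))
E
```

```text
[0.41534222 0.21089349 0.06      ]
[0.45116136 0.2186131  0.06      ]
[0.46170077 0.16068123 0.06      ]
[0.42372457 0.15346801 0.06      ]
jar base [array([0.4  , 0.013, 0.   ]), array([0.449, 0.042, 0.   ]), array([ 0.48 , -0.009,  0.   ])] lid [0.43786741 0.01663239 0.092     ]
```

```bash
python3 -m jog '{"offset":[[0.055,0.01,-0.5],[0,0,-0.9],[0,0,-0.9],[0,0,-0.7],[0,0,-0.5],[0,0,-0.3],[0,0,0],[0,0,0],[0,0,0],[0,0,0],[0,0,0],[0,0,0]],"angular":[[0,0,0],[0,0,0],[0,0,0],[0,0,0],[0,0,0],[0,0,0],[0,0,0],[0,0,0],[0,0,0],[0,0,0],[0,0,0],[0,0,0]],"jaw":[85,85,85,85,85,85,85,50,30,30,30,30]}'
```

```text
time: 7.1
tool_pos: [0.4402, 0.1859, 0.0363]
tool_rot: [0.539, -0.537, 0.458, -0.459]
contact_force: [-0.5, -2.3, 5.2]
gripper_width: 0.452
```

```bash
python3 -m jog '{"offset":[[0,0,0.4],[0,0,0.8],[0,0,0.8],[0.4,-0.3,0],[0.7,-0.5,0],[0.8,-0.5,0],[0.8,-0.5,0],[0.7,-0.5,0],[0.4,-0.3,0],[0.17,-0.11,0],[0,0,0],[0,0,0]],"angular":[[0,0,0],[0,0,0],[0,0,0],[0,0,-0.5],[0,0,-0.6],[0,0,-0.6],[0,0,-0.6],[0,0,-0.6],[0,0,-0.43],[0,0,0],[0,0,0],[0,0,0]],"jaw":[30,30,30,30,30,30,30,30,30,30,30,30]}';python3 - <<'E'
from h import *
s=manip.state();w=manip.grab_frame('wrist');cv2.imwrite('pics/w5.png',w)
print(s['tool_pos'],qR(s['tool_rot']).round(4))
cs=[manip.grab_frame(n) for n in ('scene','side')]
cv2.imwrite('pics/s5.png',np.hstack([cv2.resize(cs[0][150:320,200:360],None,fx=2.4,fy=2.4),cv2.resize(cs[1][150:320,180:340],None,fx=2.4,fy=2.4)]))
E
```

```text
time: 8.3
tool_pos: [0.6364, 0.0509, 0.1341]
tool_rot: [0.45, -0.451, 0.545, -0.544]
contact_force: [-0.5, -0.0, -2.4]
gripper_width: 0.454
[0.63639759 0.0509341  0.13413973] [[-1.873e-01 -1.700e-03  9.823e-01]
 [-9.823e-01  6.000e-04 -1.873e-01]
 [-2.000e-04 -1.000e+00 -1.800e-03]]
```

View pics/w5.png

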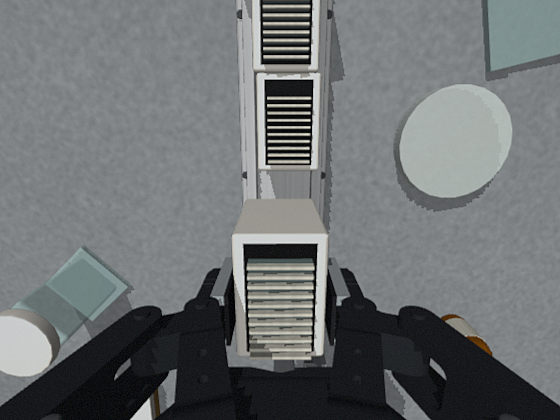

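View pics/s5.png

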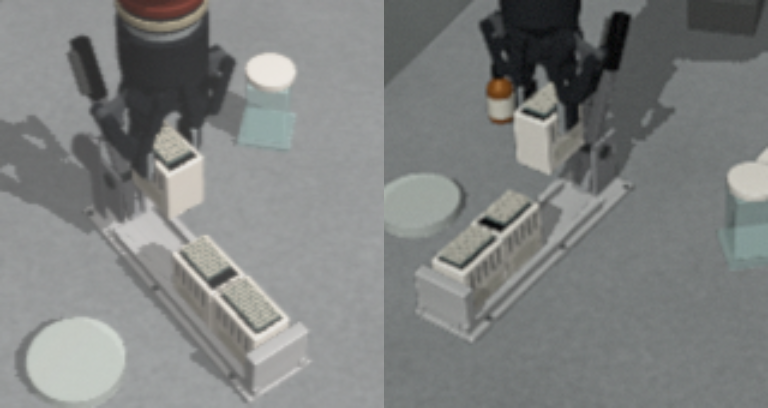

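```bash
python3 -m jog '{"offset":[[0,0,-0.2],[0,0,0],[0,0,0]],"angular":[[0,0,0],[0,0,0],[0,0,0]],"jaw":[30,30,30]}'
```

```text
time: 8.75
tool_pos: [0.6368, 0.0505, 0.1239]
tool_rot: [0.45, -0.451, 0.545, -0.545]
contact_force: [-1.1, 0.2, -1.9]
gripper_width: 0.454
```

```bash
python3 -m jog '{"offset":[[0.047,-0.009,-0.4],[0,0,-0.5],[0,0,-0.36],[0,0,0],[0,0,0]],"angular":[[0,0,0],[0,0,0],[0,0,0],[0,0,0],[0,0,0]],"jaw":[30,30,30,30,30]}';python3 - <<'E'
from h import *
s=manip.state();w=manip.grab_frame('wrist')
cv2.imwrite('pics/w6.png',cv2.resize(w[0:380,190:380],None,fx=2,fy=1.5,interpolation=2))
cs=[manip.grab_frame(n) for n in ('scene','side')]
cv2.imwrite('pics/s6.png',np.hstack([cv2.resize(cs[0][190:310,220:330],None,fx=3.5,fy=3.5,interpolation=2),cv2.resize(cs[1][190:310,190:300],None,fx=3.5,fy=3.5,interpolation=2)]))
E
```

```text
time: 9.25
tool_pos: [0.6397, 0.0497, 0.0616]
tool_rot: [0.45, -0.451, 0.545, -0.545]
contact_force: [-0.1, -0.6, -1.0]
gripper_width: 0.455
```

View pics/w6.png

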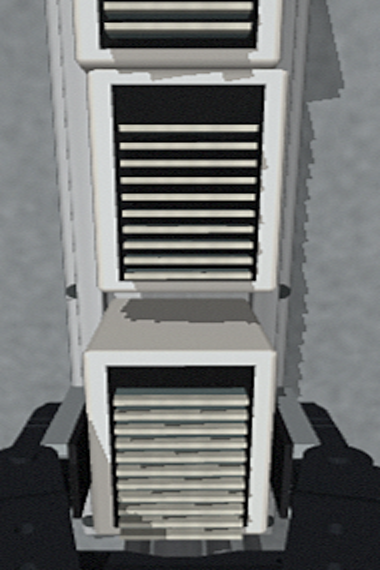

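View pics/s6.png

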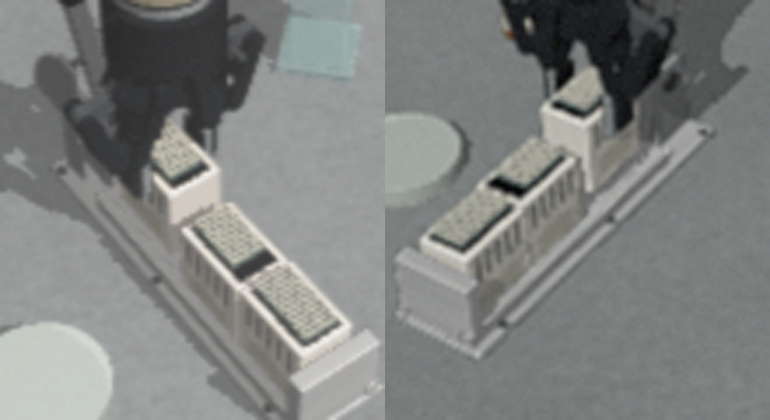

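```bash
python3 -m jog '{"offset":[[0,0,-0.12],[0,0,-0.1],[0,0,-0.08],[0,0,0],[0,0,0]],"angular":[[0,0,0],[0,0,0],[0,0,0],[0,0,0],[0,0,0]],"jaw":[30,30,30,30,30]}'
```

```text
time: 9.9
tool_pos: [0.6397, 0.0497, 0.0465]
tool_rot: [0.45, -0.451, 0.545, -0.545]
contact_force: [-0.5, 0.8, -2.5]
gripper_width: 0.453
```

Inside the rails, no contact yet; lower the last few mm.

```bash
python3 -m jog '{"offset":[[0,0,-0.03],[0,0,-0.03],[0,0,0]],"angular":[[0,0,0],[0,0,0],[0,0,0]],"jaw":[30,30,30]}'
```

```text
time: 10.2
tool_pos: [0.6402, 0.0497, 0.0444]
tool_rot: [-0.451, 0.45, -0.545, 0.545]
contact_force: [-0.9, -0.3, 0.8]
gripper_width: 0.458
```

```bash
python3 -m jog '{"offset":[[0.015,0.08,0],[0.019,0.1,0],[0,0,0]],"angular":[[0,0,0],[0,0,0],[0,0,0]],"jaw":[30,30,30]}';python3 -m jog '{"offset":[[0.007,0.04,0],[0,0,0]],"angular":[[0,0,0],[0,0,0]],"jaw":[30,30]}';python3 -m jog '{"offset":[[0.007,0.04,0],[0,0,0]],"angular":[[0,0,0],[0,0,0]],"jaw":[30,30]}'
```

```text
time: 10.5
tool_pos: [0.6423, 0.0593, 0.0444]
tool_rot: [-0.451, 0.45, -0.545, 0.545]
contact_force: [1.0, 0.9, 1.4]
gripper_width: 0.455
time: 10.7
tool_pos: [0.6425, 0.0607, 0.0444]
tool_rot: [-0.451, 0.45, -0.545, 0.545]
contact_force: [-0.3, -1.1, 2.1]
gripper_width: 0.454
time: 10.9
tool_pos: [0.6426, 0.0611, 0.0444]
tool_rot: [-0.45, 0.451, -0.544, 0.546]
contact_force: [-1.6, -7.4, 4.5]
gripper_width: 0.457
```

```bash
python3 -m jog '{"offset":[[0.007,0.04,0],[0,0,0]],"angular":[[0,0,0],[0,0,0]],"jaw":[30,30]}';python3 -m jog '{"offset":[[0.006,0.03,0],[0,0,0],[0,0,0]],"angular":[[0,0,0],[0,0,0],[0,0,0]],"jaw":[30,30,30]}'
```

```text
time: 11.1
tool_pos: [0.6426, 0.0611, 0.0444]
tool_rot: [-0.449, 0.452, -0.543, 0.547]
contact_force: [-3.4, -14.0, 6.2]
gripper_width: 0.455
time: 11.4
tool_pos: [0.6426, 0.0611, 0.0445]
tool_rot: [-0.448, 0.453, -0.543, 0.547]
contact_force: [-4.9, -18.1, 6.7]
gripper_width: 0.455
```

```bash
python3 -m jog '{"offset":[[0,0,0],[0,0,0],[0,0,0],[0,0,0.6],[0,0,0.9],[0,0,0.9],[0,0,0.9],[0,0,0.8],[0,0,0.6],[0,0,0],[0,0,0]],"angular":[[0,0,0],[0,0,0],[0,0,0],[0,0,0],[0,0,0],[0,0,0],[0,0,0],[0,0,0],[0,0,0],[0,0,0],[0,0,0]],"jaw":[65,65,75,85,85,85,85,85,85,85,85]}'; python3 - <<'E'
from h import *
import pickle
s=manip.state();w=manip.grab_frame('wrist');cv2.imwrite('pics/w7.png',w);pickle.dump(dict(s),open('s7.pkl','wb'))
cs=[manip.grab_frame(n) for n in ('scene','side')]
cv2.imwrite('pics/sc7.png',cs[0]);cv2.imwrite('pics/sd7.png',cs[1])
cv2.imwrite('pics/w7b.png',cv2.resize(w[20:220,220:340],None,fx=4,fy=3,interpolation=2))
cv2.imwrite('pics/w7c.png',cv2.resize(w[200:370,230:350],None,fx=4,fy=3.5,interpolation=2))
cv2.imwrite('pics/s7.png',np.hstack([cv2.resize(cs[0][150:320,200:360],None,fx=2.4,fy=2.4),cv2.resize(cs[1][150:320,180:340],None,fx=2.4,fy=2.4)]))
E
```

```text
time: 12.5
tool_pos: [0.6431, 0.0668, 0.2792]
tool_rot: [-0.451, 0.45, -0.545, 0.545]
contact_force: [-0.6, 0.3, -0.4]
gripper_width: 0.998
```

View pics/w7b.png

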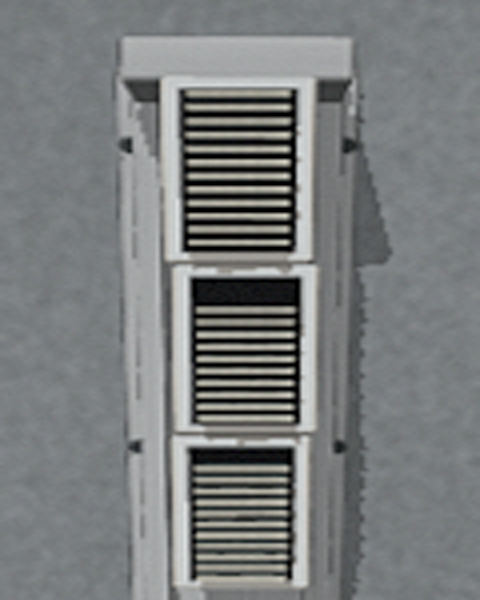

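View pics/w7c.png

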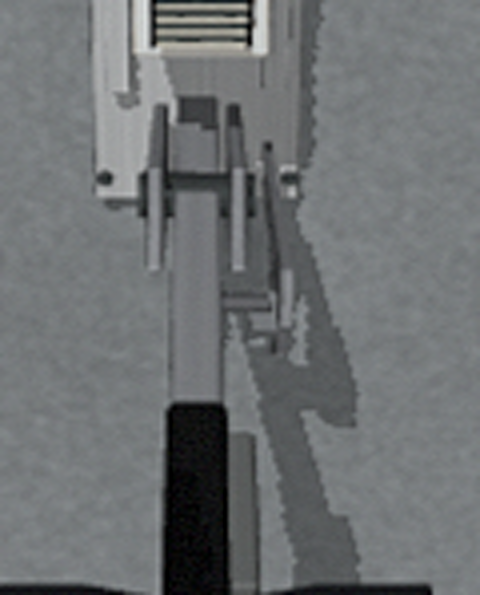

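View pics/s7.png

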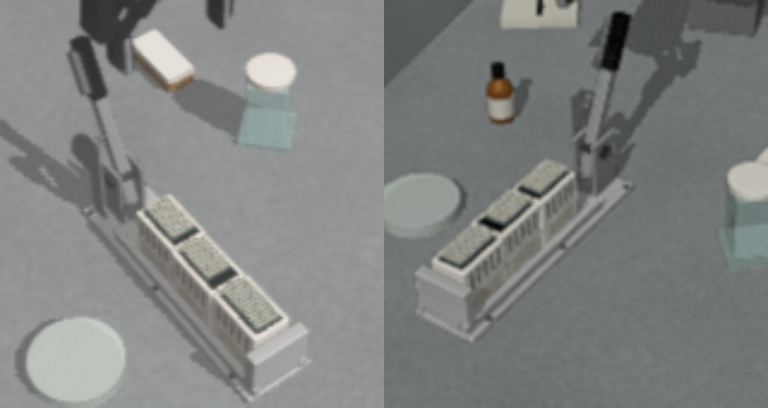

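```bash
python3 - <<'E'
from h import *
import pickle
def blob(n,box):
    im=cv2.imread(n);x0,y0,x1,y1=box
    m=(im[y0:y1,x0:x1].max(2)<45).astype(np.uint8)
    k,l,st,ce=cv2.connectedComponentsWithStats(m)
    for i in range(1,k):
        if st[i,4]>40: print(n,st[i]+np.array([x0,y0,0,0,0]),ce[i]+[x0,y0])
    return ce,st
blob('pics/sc7.png',(222,158,250,200)); blob('pics/sd7.png',(262,145,292,188))
A=cam('scene');B=cam('side')
o=np.array([.6441,.0778]);a=np.radians(10.8);uy=np.array([np.sin(a),np.cos(a)]);ux=np.array([np.cos(a),-np.sin(a)])
p=o-uy*(.1+.115*.4226);G=np.array([*p,.06+.115*.9063]);print('G',G,proj(A,G),proj(B,G))
for L in (.115-.031,.115+.031):
    q=np.array([*(o-uy*(.1+L*.4226)),.06+L*.9063]);print(L,q,proj(A,q),proj(B,q))
s=pickle.load(open('s7.pkl','rb'));c=wcam(s)
for x in (135,268):
    P=ray(c,(230+x/4-.4,200+53/3.5-.4),.068)[:2]-o;print('row end',P@ux,P@uy)
print('wrist G',proj(c,G))
for y,x0,x1,z in [(410,166,226,.138),(300,168,222,.11),(550,163,228,.175)]:
    for x in (x0,x1):
        P=ray(c,(230+x/4-.4,200+y/3.5-.4),z)[:2]-o;print(y,'lever',P@ux,P@uy)
E
```

```text
pics/sd7.png [270 155  13  25 171] [276.19298246 166.47368421]
G [ 0.61625532 -0.0681669   0.1642245 ] [236.97149436 177.90204342] [274.99100222 166.80636218]
0.084 [ 0.61871013 -0.05529835  0.1361292 ] [240.87248373 190.10038761] [272.33715222 178.77506708]
0.14600000000000002 [ 0.61380052 -0.08103546  0.1923198 ] [232.97883481 165.41704777] [277.67792316 154.68850934]
row end -0.018716334024788308 -0.04516675387330534
row end 0.02005241950402539 -0.04518384386947913
wrist G [279.50073703 345.69184565]
410 lever -0.008679872214110405 -0.13428009207565975
410 lever 0.006871391163224962 -0.1342990401509714
300 lever -0.008646820077594727 -0.11363241192005426
300 lever 0.006232757177349712 -0.11364671735793469
550 lever -0.008627952204246689 -0.15215991270555237
550 lever 0.006673686335102571 -0.1521839593230321
```

```bash
python3 -m jog '{"offset":[[-0.08,-0.4,0],[-0.13,-0.65,0],[-0.13,-0.65,0],[-0.13,-0.6,0],[-0.08,-0.4,0],[0,0,0],[0,0,0],[0,0,0]],"angular":[[0,0,0],[0,0,0],[0,0,0],[0,0,0],[0,0,0],[0,0,0],[0,0,0],[0,0,0]],"jaw":[85,85,85,85,85,85,85,85]}'; python3 - <<'E'
from h import *
s=manip.state();print(s['tool_pos'],qR(s['tool_rot']).round(4))
cs=[manip.grab_frame(n) for n in ('scene','side','wrist')]
cv2.imwrite('pics/w8.png',cs[2]);cv2.imwrite('pics/sc8.png',cs[0])
c=wcam(s)
im=cs[2].astype(int);m=((im[...,2]-im[...,0])>50).astype(np.uint8);k,l,st,ce=cv2.connectedComponentsWithStats(m);print(st[1:][st[1:,4]>50])
E
```

```text
time: 13.45
tool_pos: [0.6152, -0.0679, 0.2778]
tool_rot: [0.45, -0.451, 0.545, -0.544]
contact_force: [-0.2, -0.7, 0.2]
gripper_width: 0.993
[ 0.61524897 -0.0679076   0.27775977] [[-1.876e-01 -1.500e-03  9.823e-01]
 [-9.823e-01  8.000e-04 -1.876e-01]
 [-5.000e-04 -1.000e+00 -1.600e-03]]
[[406 175  27  26 386]]
```

View pics/w8.png

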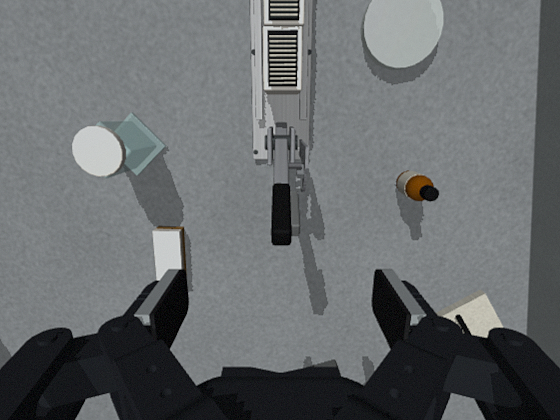

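```bash
python3 -m jog '{"offset":[[0.01,0,-0.4],[0,0,-0.7],[0,0,-0.7],[0,0,-0.5],[0,0,-0.36],[0,0,0],[0,0,0],[0,0,0]],"angular":[[0,0,0],[0,0,0],[0,0,0],[0,0,0],[0,0,0],[0,0,0],[0,0,0],[0,0,0]],"jaw":[85,85,85,85,85,85,60,50]}'; python3 - <<'E'
from h import *
s=manip.state();print(s['tool_pos'])
cs=[manip.grab_frame(n) for n in ('scene','side')]
cv2.imwrite('pics/s9.png',np.hstack([cv2.resize(cs[0][110:250,180:310],None,fx=3,fy=3,interpolation=2),cv2.resize(cs[1][110:250,210:340],None,fx=3,fy=3,interpolation=2)]))
E
```

```text
time: 14.4
tool_pos: [0.6171, -0.0688, 0.1478]
tool_rot: [-0.451, 0.45, -0.544, 0.546]
contact_force: [-0.1, 0.6, 1.2]
gripper_width: 0.686
[ 0.61708447 -0.06877133  0.14779415]
```

View pics/s9.png

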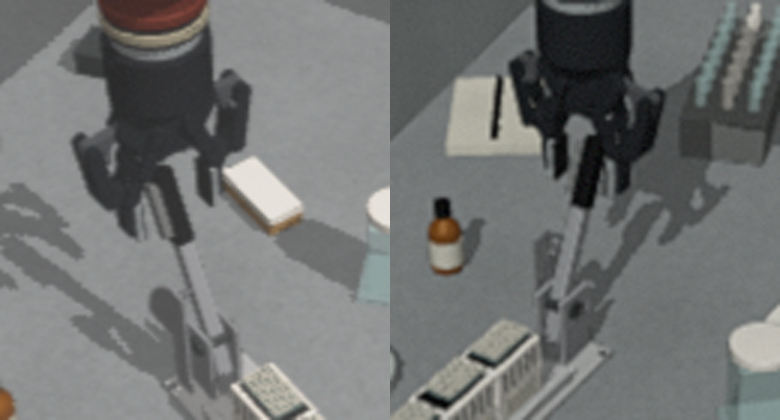

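```bash
python3 -m jog '{"offset":[[-0.02,0,-0.04],[0,0,0],[0,0,0],[0,0,0],[0,0,0],[0,0,0]],"angular":[[0,0,0],[0,0,0],[0,0,0],[0,0,0],[0,0,0],[0,0,0]],"jaw":[40,20,5,5,5,5]}'; python3 - <<'E'
from plant import manip
s=manip.state();print(s['gripper_width']*85.4,s['contact_force'],s['ft_torque'])
E
```

```text
time: 15.1
tool_pos: [0.6161, -0.0691, 0.145]
tool_rot: [-0.451, 0.45, -0.544, 0.546]
contact_force: [5.9, -1.3, 3.4]
gripper_width: 0.178
15.234170842911888 [ 5.87372193 -1.26246299  3.41110855] [-0.1792258  -0.77974535  0.01648339]
```

```bash
python3 - <<'E'
import numpy as np
a=np.radians(10.8);q=np.arange(0,1.061,.0667)
y=-.115*np.cos(1.134-q);z=.115*np.sin(1.134-q)
for i in range(len(q)-1):
    d=y[i+1]-y[i];print(round(q[i+1],3),np.round([d*np.sin(a)/.05,d*np.cos(a)/.05,(z[i+1]-z[i])/.05],3).tolist())
E
```

```text
0.067 [-0.026, -0.134, -0.069]
0.133 [-0.025, -0.129, -0.078]
0.2 [-0.024, -0.124, -0.087]
0.267 [-0.023, -0.118, -0.095]
0.333 [-0.021, -0.112, -0.103]
0.4 [-0.02, -0.105, -0.11]
0.467 [-0.019, -0.097, -0.117]
0.534 [-0.017, -0.089, -0.124]
0.6 [-0.015, -0.081, -0.129]
0.667 [-0.014, -0.072, -0.135]
0.734 [-0.012, -0.063, -0.139]
0.8 [-0.01, -0.054, -0.143]
0.867 [-0.009, -0.045, -0.147]
0.934 [-0.007, -0.035, -0.149]
1.0 [-0.005, -0.025, -0.151]
```

```bash
python3 -m jog '{"offset":[[-0.026,-0.134,-0.069],[-0.025,-0.129,-0.078],[-0.024,-0.124,-0.087],[0,0,0]],"angular":[[0,0,0],[0,0,0],[0,0,0],[0,0,0]],"jaw":[5,5,5,5]}'; python3 - <<'E'
from h import *
cs=[manip.grab_frame(n) for n in ('scene','side')]
cv2.imwrite('pics/s10.png',np.hstack([cv2.resize(cs[0][110:250,180:310],None,fx=3,fy=3,interpolation=2),cv2.resize(cs[1][110:250,210:340],None,fx=3,fy=3,interpolation=2)]))
E
```

```text
time: 15.5
tool_pos: [0.6124, -0.0883, 0.1333]
tool_rot: [-0.451, 0.449, -0.545, 0.546]
contact_force: [6.3, -0.0, 4.1]
gripper_width: 0.177
```

View pics/s10.png

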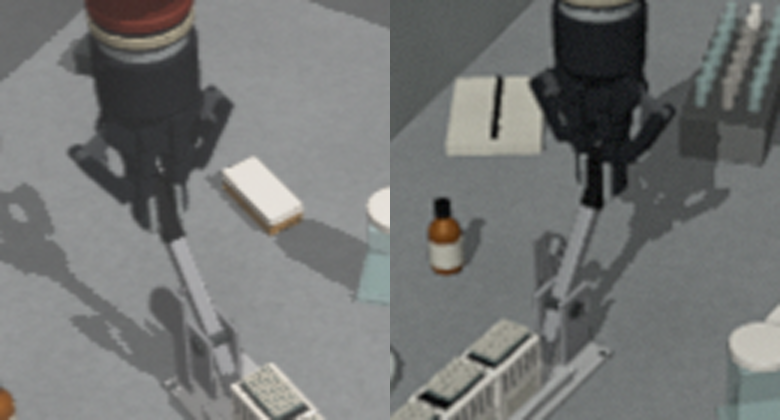

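```bash
python3 -m jog '{"offset":[[-0.023,-0.118,-0.095],[-0.021,-0.112,-0.103],[-0.02,-0.105,-0.11],[-0.019,-0.097,-0.117],[-0.017,-0.089,-0.124],[-0.015,-0.081,-0.129],[0,0,0]],"angular":[[0,0,0],[0,0,0],[0,0,0],[0,0,0],[0,0,0],[0,0,0],[0,0,0]],"jaw":[5,5,5,5,5,5,5]}'
```

```text
time: 16.3
tool_pos: [0.6065, -0.1189, 0.099]
tool_rot: [-0.451, 0.449, -0.545, 0.546]
contact_force: [5.0, -1.8, 4.1]
gripper_width: 0.178
```

```bash
python3 -m jog '{"offset":[[-0.014,-0.072,-0.135],[-0.012,-0.063,-0.139],[-0.01,-0.054,-0.143],[-0.009,-0.045,-0.147],[-0.007,-0.035,-0.149],[0,0,0],[0,0,0]],"angular":[[0,0,0],[0,0,0],[0,0,0],[0,0,0],[0,0,0],[0,0,0],[0,0,0]],"jaw":[5,5,5,5,5,5,5]}'
```

```text
time: 17.0
tool_pos: [0.6039, -0.1326, 0.0631]
tool_rot: [-0.451, 0.45, -0.544, 0.546]
contact_force: [4.8, -3.6, 1.8]
gripper_width: 0.179
```

```bash
python3 -m jog '{"offset":[[-0.003,-0.015,-0.08],[-0.002,-0.01,-0.07],[0,0,0],[0,0,0]],"angular":[[0,0,0],[0,0,0],[0,0,0],[0,0,0]],"jaw":[5,5,5,5]}';python3 -m jog '{"offset":[[0,0,-0.04],[0,0,0],[0,0,0]],"angular":[[0,0,0],[0,0,0],[0,0,0]],"jaw":[5,5,5]}'
```

```text
time: 17.4
tool_pos: [0.6036, -0.1339, 0.056]
tool_rot: [-0.451, 0.45, -0.544, 0.546]
contact_force: [5.1, -3.5, 2.9]
gripper_width: 0.177
time: 17.7
tool_pos: [0.6036, -0.1341, 0.0543]
tool_rot: [-0.451, 0.45, -0.544, 0.546]
contact_force: [3.0, -4.3, 4.4]
gripper_width: 0.177
```

```bash
python3 -m jog '{"offset":[[0,0,-0.04],[0,0,0],[0,0,0]],"angular":[[0,0,0],[0,0,0],[0,0,0]],"jaw":[5,5,5]}';python3 -m jog '{"offset":[[0,0,-0.04],[0,0,0],[0,0,0]],"angular":[[0,0,0],[0,0,0],[0,0,0]],"jaw":[5,5,5]}'
```

```text
time: 18.0
tool_pos: [0.6037, -0.1342, 0.0538]
tool_rot: [-0.45, 0.45, -0.544, 0.546]
contact_force: [0.1, -3.7, 11.4]
gripper_width: 0.179
time: 18.3
tool_pos: [0.6037, -0.1342, 0.0536]
tool_rot: [-0.45, 0.45, -0.544, 0.546]
contact_force: [-6.6, -1.9, 20.7]
gripper_width: 0.178
```

Hard stop reached. Release, with the button springing out, then back straight up.

```bash
python3 -m jog '{"offset":[[0,0,0],[0,0,0],[0,0,0],[0,0,0],[0,0,0]],"angular":[[0,0,0],[0,0,0],[0,0,0],[0,0,0],[0,0,0]],"jaw":[30,50,70,80,85]}'; python3 -m jog '{"offset":[[0,0,0.3],[0,0,0.8],[0,0,0.9],[0,0,0.9],[0,0.2,0.9],[0,0.4,0.6],[0,0.4,0],[0,0.3,0],[0,0.2,0],[0,0,0],[0,0,0]],"angular":[[0,0,0],[0,0,0],[0,0,0],[0,0,0],[0,0,0],[0,0,0],[0,0,0],[0,0,0],[0,0,0],[0,0,0],[0,0,0]],"jaw":[85,85,85,85,85,85,85,85,85,85,85]}'; python3 - <<'E'
from h import *
import pickle
s=manip.state();pickle.dump(dict(s),open('s11.pkl','wb'))
cs=[manip.grab_frame(n) for n in ('scene','side','wrist')]
for n,i in zip(('sc','sd','w'),cs): cv2.imwrite(f'pics/{n}11.png',i)
cv2.imwrite('pics/s11.png',np.hstack([cv2.resize(cs[0][150:320,190:350],None,fx=2.4,fy=2.4,interpolation=2),cv2.resize(cs[1][150:320,180:340],None,fx=2.4,fy=2.4,interpolation=2)]))
E
```

```text
time: 18.8
tool_pos: [0.6015, -0.1325, 0.0479]
tool_rot: [0.45, -0.451, 0.546, -0.544]
contact_force: [0.1, -0.6, 0.9]
gripper_width: 0.989
time: 19.9
tool_pos: [0.6021, -0.058, 0.2678]
tool_rot: [0.45, -0.451, 0.546, -0.545]
contact_force: [-0.3, -0.6, -0.5]
gripper_width: 0.994
```

View pics/s11.png

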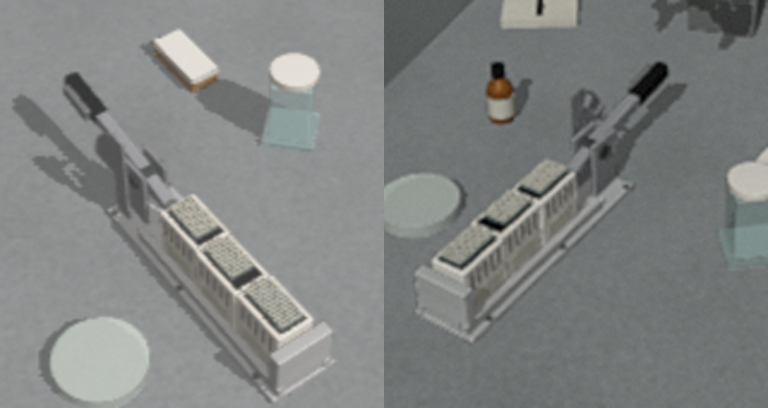

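View pics/w11.png

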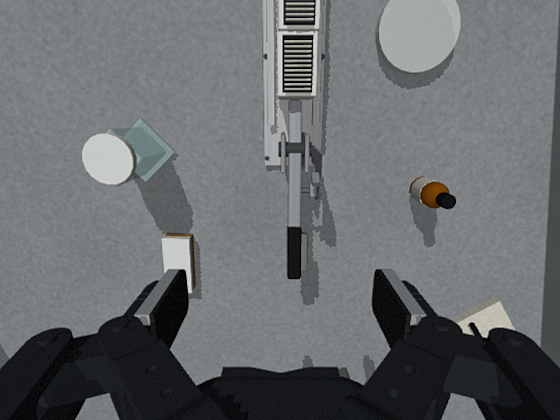

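```bash
python3 - <<'E'
from h import *
import pickle
w=cv2.imread('pics/w11.png')
cv2.imwrite('pics/w11a.png',np.hstack([cv2.resize(w[0:180,240:350],None,fx=3.3,fy=3.3,interpolation=2),cv2.resize(w[120:300,240:350],None,fx=3.3,fy=3.3,interpolation=2)]))
s=pickle.load(open('s11.pkl','rb'));C=[cam('scene'),cam('side'),wcam(s)]
for n,box in (('sc',(205,170,240,205)),('sd',(275,165,305,195)),('w',(280,215,305,285))):
    im=cv2.imread(f'pics/{n}11.png');x0,y0,x1,y1=box
    k,l,st,ce=cv2.connectedComponentsWithStats((im[y0:y1,x0:x1].max(2)<50).astype(np.uint8))
    for i in range(1,k):
        if st[i,4]>40: print(n,st[i,:]+np.array([x0,y0,0,0,0]),ce[i]+[x0,y0])
o=np.array([.6441,.0778]);a=np.radians(10.8);uy=np.array([np.sin(a),np.cos(a)])
for q in (.9,.95,1.0,1.05):
    t=1.134-q;G=np.array([*(o-uy*(.1+.115*np.cos(t))),.06+.115*np.sin(t)])
    print(q,[proj(c,G).round(1).tolist() for c in C])
E
```

```text
sd [283 176  15  17 116] [290.69827586 183.54310345]
w [287 227  16  52 683] [294.01317716 252.23426061]
0.9 [[225.3, 187.3], [288.9, 181.1], [295.2, 253.9]]
0.95 [[225.3, 188.6], [289.1, 182.7], [295.0, 252.8]]
1.0 [[225.3, 190.1], [289.3, 184.3], [294.7, 251.5]]
1.05 [[225.4, 191.6], [289.5, 186.0], [294.5, 250.0]]
```

View pics/w11a.png

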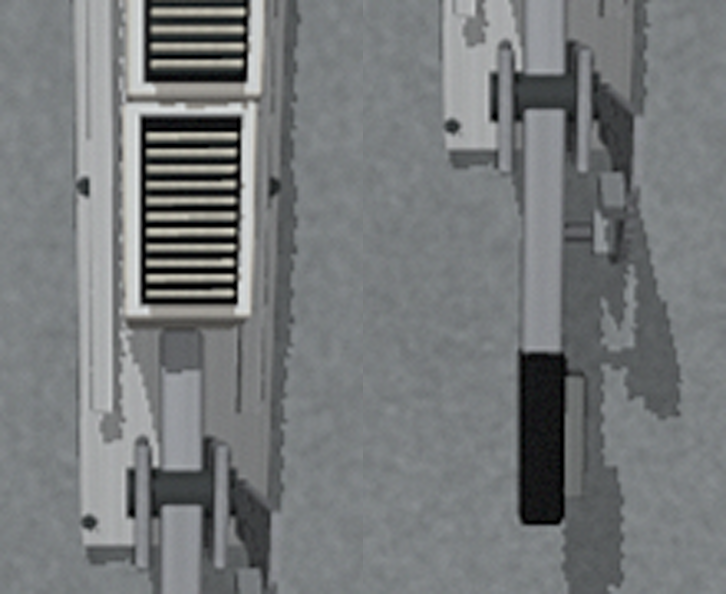

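```bash
python3 - <<'E'
from plant import manip
print(manip.state()['time'],manip.job_done())
E
```

```text
the job is handed in; nothing more can be done
20.05 None
```

The job is handed in at 20.05 s of the 54 s allowed, with the row closed and the lever down.

**What I did:**
- I gripped the mid magazine and slid it about 58 mm until it stopped against the end one, at about 16 N.
- I then placed the loose magazine in the channel and pushed the whole row closed, at about 18 N.
- I pinched the lever grip, swung it down until it met a hard stop at about 21 N, and opened the jaws. I then withdrew the gripper to TCP z of about 0.27 m, clear of everything.

**Last checks:**
- **Row:** The pictures show three upright magazines with only the thin edge-bevel lines between them. The row end measured about carrier y = -45.2 mm against the expected -46.5 mm, which fits the bevel and the calibration error. The mid magazine sits about 2 mm to one side within the channel's play, which does not affect the gaps.
- **Lever:** The grip's centroid in the side and wrist views gives an angle of about 0.975 to 0.985 rather than exactly 1.0. That is within measuring error and past the 0.95 lock point, and the hard stop agrees. I did not test the lock by pushing the lever.
- **Toe:** The toe tip lies just behind the row.
- **Button:** It looks about 6 to 6.6 mm proud against the nominal 7 mm. I put the difference down to the camera seeing the grip slightly from the other side.
- **Bystanders:** In the final views, the jar, slide box, bottle and dish look unmoved. I did not check the tally counter or weight block again there. The highest wrist force I read was about 22 N.

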